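# Proof-press a test tile in the locking clamp

### The job

Proof-press the fired test tile in the bench's locking clamp: gently push the tile into the clamp's mouth until it lies flush against the back stop, press the handle down over centre until the clamp locks on the tile and holds it with your hand off, then press down the release lever at the end of the clamp so that the jaw springs up and leaves the tile free, still flush against its stop. Do not force anything (never more than about 20 N), and leave the jar and the brush beside the clamp alone.

Things in the scene. Friction and masses are not known exactly. Their poses are not given: they have to be found in the camera images.
- clamp: fixed locking clamp on a 66 x 248 mm wooden base plate; origin on the bench top, z up, y along it: +y toward the handle and release lever, -y toward the open mouth, x across. The jaw hinges at y = 0, z = 45 mm and reaches over the anvil to y = -80 mm; open, its tip and screw head reach up to z = 115 mm there. A strong spring keeps jaw and handle open
- back_stop (a point): middle of the lower edge of the back stop's face, at y = -30 mm, z = 25 mm (the anvil's top) in the clamp's frame. The face looks to -y and rises 13 mm. The anvil is 58 mm wide and ends at y = -98 mm; fences 6 mm high stand on it at x = +-22.5 mm from y = -78 to -30 mm
- clamp_handle: hinged handle, a steel bar with a black grip 20 mm wide, 14 mm thick, 44 to 97 mm from the hinge; origin on the hinge (clamp's frame y = 43, z = 67 mm), own y along the handle to its free end, z out of its upper face. Starts raised about 57 degrees against a pin, locks about level (3 degrees below to 17 above)
- handle_grip (a point): middle of the upper face of the grip, 80 mm from the hinge, where to press. Takes 4 to 14 N; near the bottom the push dies away over 1 to 2 cm, the handle goes over centre, drops 3 mm by itself onto a springy stop and stays locked. A hidden screw setting decides how low: this point locks 69 to 98 mm above the bench, so feel for it
- clamp_pad: the round rubber pad, 16 mm across, under the jaw's tip, sprung by up to 8 mm; it presses the tile with about 15 to 30 N when locked
- pad_face (a point): centre of the pad's lower face; in the clamp's frame z is 46 to 67 mm when the jaw is open and about 33 mm on the tile
- clamp_release: release lever at the +y end, hinged in the clamp's frame at y = 108, z = 50 mm; own y axis toward its paddle. Pressing the paddle down raises its nose under the handle and lifts it back over centre, so that handle and jaw spring open; takes up to 10 N and, as the handle's height varies, 4 to 25 mm of paddle travel (it can go 30 mm). A weak spring returns it
- release_paddle (a point): centre of the upper face of the lever's 26 x 26 mm paddle, 57 mm from the lever's hinge; about 50 mm above the bench at rest and clear beyond the free end of the lowered handle
- test_tile: the loose fired clay test tile, 72 x 40 x 8 mm, lying flat on the anvil between the fences, its long side (own x axis) along the clamp's y, 8 to 18 mm short of the back stop; origin at the centre of its underside. Seated, its centre is at y = -66 mm in the clamp's frame and its outer end at y = -102 mm
- jar: a closed glaze jar, 58 mm wide and 73 mm high, with a black lid, standing on the far side of the clamp; origin under its centre; bystander
- brush: a glaze brush 206 mm long, 12 mm thick, lying on the bench on the near side of the clamp; bystander

How it is judged:
By the outcome, as a careful person would: the job done as asked, in the order asked, and still so for the second after the job is handed in, with the robot touching nothing.
It also fails if it takes over 67 s, if anything falls off the work surface, if the arm or the gripper's body presses on something with over 40 N, if the wrist force passes 120 N, or if a joint passes its speed limit or range.

### The arm

A 6-joint arm with a two-finger parallel gripper is mounted at the origin on a cart in front of the work surface, level with it; the furniture and walls round the work are solid. World frame = base frame: x ahead of the robot, y to its left, z up, the work surface at z = 0. Lengths are in m, angles in rad, forces in N, time in s.
With the tool pointing down it reaches from about 0.35 to 0.85 m from the base axis. Payload 8.1 kg.
Tool frame: the origin (TCP) lies midway between the tips of the shut fingers; the grasp point (between the pads) lies 19 mm behind it; z points along the fingers, y is the line along which they close (so a half turn about z gives the same grasp; the last joint's range is limited). The gripper opens to 93 mm and grips with 3 to 60 N. Pads are 15 mm wide; open, the fingers measure 128 mm over their backs; the gripper's body (75 mm by 188 mm) begins 65 mm behind the grasp point.
Start: joints at [1.086, 0.13, 1.488, -0, 1.523, -0.085], TCP at [0.234, 0.553, 0.219] pointing down, gripper open.
Joint ranges: [-2.96, 2.96], [-0.89, 2.26], [0.02, 2.5], [-1.34, 4.48], [0, 2.73], [-2.66, 2.66]. Speed limits (rad/s): [2.39, 2.39, 2.79, 3.14, 3.14, 3.14].

### API

Orientations are given as a rotation vector (axis times angle).
In Python, from plant import read_state, read_camera, camera_model, close_job gives the robot as it stands. The module is installed in compiled form; this text tells all that it offers.
- The arm moves only by the tool carry_out, never from a script. Its argument "moves" is a list of rows, each an object of numbers: "jaw": the finger opening in m, from 0 to 0.093; "dx", "dy", "dz": the shift along the tool's x, y, z in m; "yaw": the turn about the tool's z in rad. In form: [{"jaw": .., "dx": .., "dy": .., "dz": .., "yaw": ..}, ...]. A call has 1 to 8 rows; each row shifts and turns the commanded pose from where the row before left it, along the tool's axes as they then stand; what a row does not reach is not made up. A row lasts 1/8 s, in which the tool goes at most 62.5 mm and 10.7 degrees, less where a joint would pass 70% of its speed; a pose out of reach is approached as far as the arm can. A call is refused whole if a number of a shift passes 0.0625 or a number of a turn 0.188, either way. A call with a gripper value outside its range is refused whole. The fingers move at their own pace and stop on an object; "grip_force" is the grip in N (left out, the last holds). Time passes only in rows, so rows that do not move let the fingers close. It gives the time, the measured TCP pose, the force, the opening and the grip force at its end, in the units of the state.
- read_state(): the state, without advancing time (a new reading comes with each control period).
- read_camera(name): name is "scene" or "side" or "wrist"; returns the picture (420x560x3 uint8, red, green, blue); there is no depth.
- camera_model(name): a dict with "camera_matrix" (3x3 intrinsics, pixels), "view" (4x4, takes a point from world to camera coordinates). Camera axes: x right, y up, looking along -z (the intrinsics and any distortion apply to the point x, -y, -z); pixel columns grow to the right and rows downward; lengths in m; the calibration is good to about 2 mm. A picture is of the moment at which its call begins: read the wrist's pose just before it. camera_model takes no time and is no camera call; for the wrist camera it gives the pose at the moment of the call.
- close_job(): hands the job in; it is judged then, once.
The state is a dict: "t": time; "q": joint angles; "dq": joint speeds; "joint_torque": joint torques, N m; "tool_pos": TCP position; "orientation": TCP orientation; "force": force on the tool from outside, world axes, zero at the start; "wrist_torque": the same for the moment, N m; "opening": finger opening in m; "gripper_force": force on a finger pad.
Only numpy, scipy, OpenCV 4.12 (cv2) and the standard library are available. Lean on these libraries where they do the work, as an engineer would, in place of code of your own. Each camera call takes 0.05 s, during which the arm holds its last target. There are 200 camera calls.

## Working session

There is one attempt and no reset: what is moved stays moved. The work goes in short steps, Python scripts to look and compute and a tool call to move; the robot and the scene stay as the last step left them, time stands still between calls to the robot, and variables do not carry over. Pictures are saved under pics/ and viewed, at most 10 in all, crops included, and the job is handed in when it is done.

Besides the shell and the picture viewer there is one more tool, called after ">>>" as a command line: name --argument value ..., lists and objects as JSON in quotes. carry_out: Moves the arm, as the interface text tells. Its arguments: {"type":"object","properties":{"moves":{"type":"array","items":{"type":"object","properties":{"jaw":{"type":"number"},"dx":{"type":"number"},"dy":{"type":"number"},"dz":{"type":"number"},"yaw":{"type":"number"}}}},"grip_force":{"type":"number"}},"required":["moves"]}

```bash
mkdir -p pics; python3 - <<'E'
from plant import *
import cv2,numpy as np
s=read_state();print(s['t'],s['tool_pos'],s['orientation'],s['force'])
for n in("scene","side"):
    im=read_camera(n);cv2.imwrite(f'pics/{n}0.png',im[:,:,::-1]);m=camera_model(n);print(n,{k:np.round(v,3).tolist() for k,v in m.items()})
E
```

```text
0.0 [0.23325049 0.55219717 0.21759491] [-6.23661531e-01 -3.07853610e+00  2.73263269e-03] [ 0.64815132  0.37932599 -0.85216895]
scene {'camera_matrix': [[428.76, 0.0, 279.877], [0.0, 428.76, 216.185], [0.0, 0.0, 1.0]], 'view': [[-0.851, -0.524, 0.018, 0.362], [0.399, -0.624, 0.672, -0.365], [-0.341, 0.58, 0.74, -0.698], [0.0, 0.0, 0.0, 1.0]]}
side {'camera_matrix': [[489.502, 0.0, 274.673], [0.0, 489.502, 213.762], [0.0, 0.0, 1.0]], 'view': [[0.944, -0.33, -0.02, -0.544], [0.221, 0.582, 0.783, -0.12], [-0.247, -0.743, 0.622, -0.864], [0.0, 0.0, 0.0, 1.0]]}
```

View pics/scene0.png

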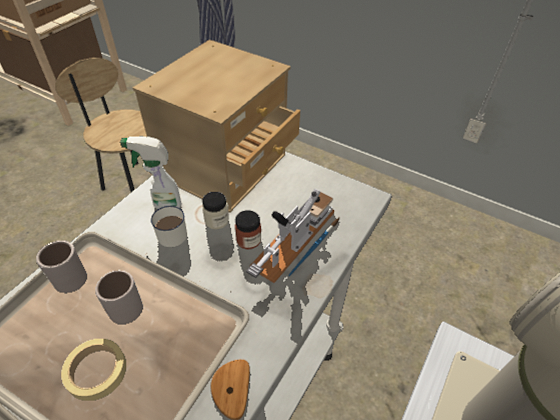

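View pics/side0.png

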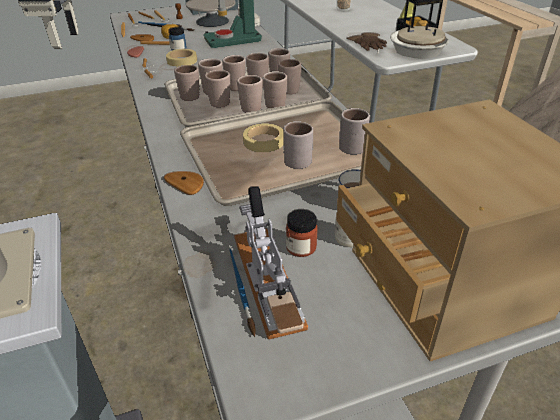

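The scene picture shows the clamp around (300,235), with its mouth at upper right. In the side picture the base runs from (240,235) at the handle end to (285,330) at the mouth, with the jar at (301,232) and the brush at (243,290). Next I'll enlarge both.

```bash
python3 - <<'E'
import cv2,numpy as np
a=cv2.imread('pics/scene0.png')[180:290,235:350];b=cv2.imread('pics/side0.png')[180:345,215:330]
A=cv2.resize(a,None,fx=3.45,fy=3.45,interpolation=3);B=cv2.resize(b,None,fx=3.45,fy=3.45,interpolation=3)
c=np.zeros((570,800,3),np.uint8);c[:A.shape[0],:A.shape[1]]=A;c[:B.shape[0],400:400+B.shape[1]]=B[:570]
cv2.imwrite('pics/crop0.png',c)
E
```

```text
(no output)
```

View pics/crop0.png

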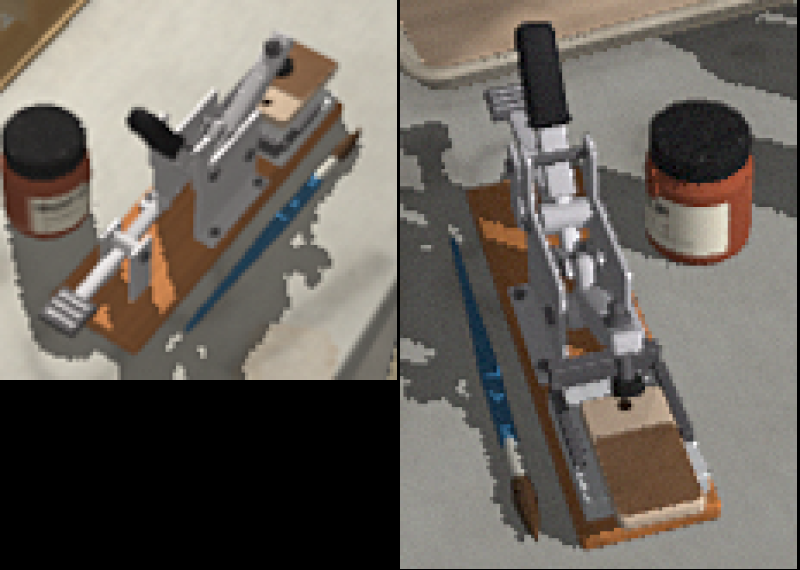

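The crop shows the base corners, paddle, tile and screw head clearly. I'll cast these points to positions.

```bash
cat > h.py <<'E'
from plant import *
import cv2,numpy as np
def ray(n,p,m=None):
    m=m or camera_model(n);K=np.array(m['camera_matrix']);V=np.array(m['view'])
    d=np.linalg.inv(K)@[p[0],p[1],1];d=V[:3,:3].T@(d*[1,-1,-1]);return -V[:3,:3].T@V[:3,3],d/np.linalg.norm(d)
def onz(n,p,z,m=None):
    o,d=ray(n,p,m);return o+d*(z-o[2])/d[2]
def tri(p1,p2,a='scene',b='side'):
    A=np.zeros((3,3));B=np.zeros(3);L=[ray(a,p1),ray(b,p2)]
    for o,d in L: M=np.eye(3)-np.outer(d,d);A+=M;B+=M@o
    x=np.linalg.solve(A,B);return x,[np.linalg.norm(np.cross(x-o,d)) for o,d in L]
E
python3 - <<'E'
from h import *
np.set_printoptions(precision=4,suppress=True)
sc=lambda u,v:(235+u/3.45,180+v/3.45)
sd=lambda u,v:(215+(u-400)/3.45,180+v/3.45)
print('A near handle corner',onz('scene',sc(135,352),0),onz('side',sd(468,190),0.012))
print('B near mouth',onz('side',sd(587,547),0),'C far mouth',onz('side',sd(720,505),0.012),onz('side',sd(720,517),0))
print('B scene',onz('scene',sc(342,118),0.0))
print('paddle',tri(sc(68,312),sd(506,103)))
print('tile outer corners z33',onz('side',sd(617,517),.033),onz('side',sd(708,500),.033),'inner-left',onz('side',sd(584,408),.033))
print('grip end',tri(sc(133,117),sd(535,28)))
print('jaw screw',tri(sc(275,47),sd(626,312)))
print('jar',onz('side',sd(698,250),0),onz('scene',sc(45,230),0))
E
```

```text
A near handle corner [ 0.4761 -0.0598  0.    ] [ 0.4751 -0.0591  0.012 ]
B near mouth [ 0.4622 -0.2996  0.    ] C far mouth [ 0.523  -0.3072  0.012 ] [ 0.5243 -0.3047  0.    ]
B scene [ 0.4571 -0.2998  0.    ]
paddle (array([ 0.5066, -0.0355,  0.0472]), [np.float64(0.0005678345203546905), np.float64(0.0005678345203547667)])
tile outer corners z33 [ 0.4722 -0.3132  0.033 ] [ 0.5123 -0.3183  0.033 ] inner-left [ 0.4787 -0.2495  0.033 ]
grip end (array([ 0.507 , -0.1073,  0.1467]), [np.float64(0.001961558410440286), np.float64(0.001961558410440274)])
jaw screw (array([ 0.4958, -0.2531,  0.0902]), [np.float64(0.0032219023150466446), np.float64(0.0032219023150465986)])
jar [ 0.5806 -0.1365  0.    ] [ 0.575  -0.1078  0.    ]
```

>>> carry_out --moves '[{"jaw":0,"yaw":0.175},{"yaw":0.175},{"yaw":0.175},{"yaw":0.175},{"yaw":0.175},{"yaw":0.175},{"yaw":0.173},{"dx":-0.055,"dy":0.019}]' --grip_force 20

```text
invalid input at $.moves[0]: expected keys jaw, dx, dy, dz, yaw
```

>>> carry_out --moves '[{"dx":-0.055,"dy":0.019},{"dx":-0.055,"dy":0.019},{"dx":-0.055,"dy":0.019},{"dx":-0.055,"dy":0.019},{"dx":-0.055,"dy":0.019},{"dx":-0.055,"dy":0.019},{"dx":-0.055,"dy":0.019},{"dx":-0.055,"dy":0.019}]'

```text
invalid input at $.moves[0]: expected keys jaw, dx, dy, dz, yaw
```

>>> carry_out --moves '[{"dx":-0.055,"dy":0.019},{"dx":-0.055,"dy":0.019},{"dx":-0.055,"dy":0.019},{"dx":-0.055,"dy":0.019},{"dx":-0.055,"dy":0.019},{"dx":-0.055,"dy":0.019},{"dx":-0.055,"dy":0.019},{"dx":0}]'

```text
invalid input at $.moves[0]: expected keys jaw, dx, dy, dz, yaw
```

```bash
cat >> h.py <<'E'
from scipy.spatial.transform import Rotation as R
O=np.array([0.4979,-0.2003]);th=0.053
def cl(p): d=np.array(p[:2])-O;return np.array([d@[np.cos(th),-np.sin(th)],d@[np.sin(th),np.cos(th)],p[2]])
def wo(c): return np.array([*(O+c[0]*np.array([np.cos(th),-np.sin(th)])+c[1]*np.array([np.sin(th),np.cos(th)])),c[2]])
def st():
    s=read_state();T=R.from_rotvec(s['orientation']).as_matrix();x,y=T[:2,0]
    print('t',s['t'],'clamp',np.round(cl(s['tool_pos']),4),'toolx ang from clamp y (deg)',np.round(np.degrees(np.arctan2(y,x))-(90-np.degrees(th)),2),'tz',np.round(T[:,2],3),'F',np.round(s['force'],1),'op',s['opening'],'q',np.round(s['q'],2));return s
E
python3 - <<'E'
from h import *
st();m=camera_model('wrist');im=read_camera('wrist');np.savez('w1.npz',**m)
cv2.imwrite('pics/w1.png',im[:,:,::-1]);print(cl(-np.array(m['view'])[:3,:3].T@np.array(m['view'])[:3,3]))
E
```

```text
t 0.1 clamp [-0.3041  0.7375  0.2177] toolx ang from clamp y (deg) 70.13 tz [-0.001 -0.001 -1.   ] F [0.6 0.1 0.4] op 0.0930018664800779 q [ 1.09  0.13  1.49 -0.    1.52 -0.09]
[-0.37860302  0.76482513  0.38358264]
```

View pics/w1.png

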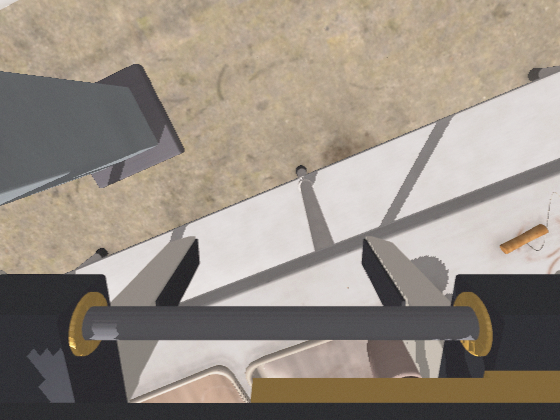

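The wrist view shows only the floor and the bench edge, because the moves were refused (every key is needed). I'll send them again with all keys.

>>> carry_out --moves '[{"jaw":0,"dx":0,"dy":0,"dz":0,"yaw":0.175},{"jaw":0,"dx":0,"dy":0,"dz":0,"yaw":0.175},{"jaw":0,"dx":0,"dy":0,"dz":0,"yaw":0.175},{"jaw":0,"dx":0,"dy":0,"dz":0,"yaw":0.175},{"jaw":0,"dx":0,"dy":0,"dz":0,"yaw":0.175},{"jaw":0,"dx":0,"dy":0,"dz":0,"yaw":0.175},{"jaw":0,"dx":0,"dy":0,"dz":0,"yaw":0.174},{"jaw":0,"dx":-0.055,"dy":0.019,"dz":0,"yaw":0}]' --grip_force 20

```text
t: 1.15
tool_pos: [0.2487, 0.4974, 0.2168]
orientation: [2.28, 2.161, -0.004]
force: [1.2, -1.0, 0.8]
opening: 0.0173
gripper_force: 0.0
```

>>> carry_out --moves '[{"jaw":0,"dx":-0.055,"dy":0.019,"dz":0,"yaw":0},{"jaw":0,"dx":-0.055,"dy":0.019,"dz":0,"yaw":0},{"jaw":0,"dx":-0.055,"dy":0.019,"dz":0,"yaw":0},{"jaw":0,"dx":-0.055,"dy":0.019,"dz":0,"yaw":0},{"jaw":0,"dx":-0.055,"dy":0.019,"dz":0,"yaw":0},{"jaw":0,"dx":-0.055,"dy":0.019,"dz":0,"yaw":0},{"jaw":0,"dx":-0.055,"dy":0.019,"dz":0,"yaw":0},{"jaw":0,"dx":-0.055,"dy":0.019,"dz":0,"yaw":0}]'

```text
t: 2.15
tool_pos: [0.3781, 0.0475, 0.2187]
orientation: [2.279, 2.162, 0.001]
force: [1.4, 0.4, 0.3]
opening: 0.0005
gripper_force: 0.0
```

>>> carry_out --moves '[{"jaw":0,"dx":-0.055,"dy":0.019,"dz":0,"yaw":0},{"jaw":0,"dx":-0.055,"dy":0.019,"dz":0,"yaw":0},{"jaw":0,"dx":-0.055,"dy":0.019,"dz":0,"yaw":0},{"jaw":0,"dx":-0.055,"dy":0.019,"dz":0,"yaw":0},{"jaw":0,"dx":-0.055,"dy":0.019,"dz":0,"yaw":0},{"jaw":0,"dx":-0.055,"dy":0.019,"dz":0,"yaw":0},{"jaw":0,"dx":-0.055,"dy":0.019,"dz":0,"yaw":0},{"jaw":0,"dx":0,"dy":0,"dz":0,"yaw":0}]'

```text
t: 3.15
tool_pos: [0.4897, -0.3452, 0.216]
orientation: [-2.281, -2.155, 0.002]
force: [-1.1, 0.9, 0.1]
opening: 0.0006
gripper_force: 0.0
```

```bash
python3 - <<'E'
from h import *
st();m=camera_model('wrist');im=read_camera('wrist');np.savez('w1.npz',**m)
cv2.imwrite('pics/w1b.png',im[:,:,::-1]);print(cl(-np.array(m['view'])[:3,:3].T@np.array(m['view'])[:3,3]))
E
```

```text
t 3.15 clamp [-0.0005 -0.1451  0.216 ] toolx ang from clamp y (deg) -0.2 tz [-0.003  0.002 -1.   ] F [-1.1  0.9  0.1] op 0.0005957746624260799 q [-0.7   0.13  1.49 -0.    1.52 -0.64]
[ 4.83577018e-05 -6.61146662e-02  3.81995619e-01]
```

View pics/w1b.png

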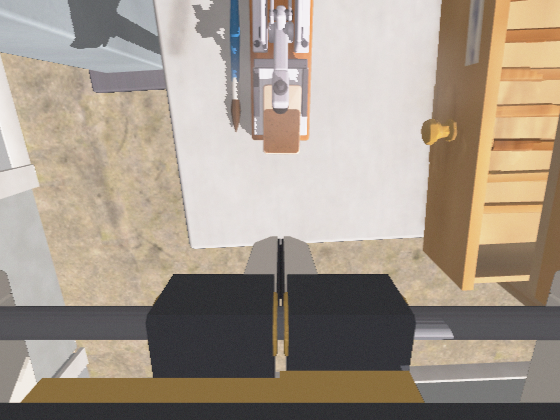

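The wrist view shows the clamp straight above. The tile's outer edge is at row 152 (cols 264–299), the screw head at (280,88), the base end at row 138 (cols 254–309), and the drawer knob at (425,130).

```bash
python3 - <<'E'
from h import *
np.set_printoptions(precision=4,suppress=True)
m=dict(np.load('w1.npz'));f=lambda p,z:cl(onz('wrist',p,z,m))
print('tile outer',f((264,152),.033),f((299,152),.033))
print('base',f((254,139),.01),f((309,139),.01))
for z in(.09,.1,.11):print('screw',z,f((280,88),z))
print('knob',f((423,130),.06),'drawer edge',f((470,288),.1))
print('table edge corners',f((190,248),0),f((425,236),0))
sc=lambda u,v:(235+u/3.45,180+v/3.45)
sd=lambda u,v:(215+(u-400)/3.45,180+v/3.45)
o,d=ray('wrist',(280,88),m)
for nm,p in(('scene',sc(275,44)),('side',sd(626,311))):
    o2,d2=ray(nm,p);A=np.c_[d,-d2];t=np.linalg.lstsq(A,o2-o,rcond=None)[0];print(nm,cl(o+d*t[0]),cl(o2+d2*t[1]))
E
```

```text
tile outer [-0.0188 -0.1134  0.033 ] [ 0.0194 -0.1136  0.033 ]
base [-0.0313 -0.1015  0.01  ] [ 0.032  -0.1018  0.01  ]
screw 0.09 [-0.0009 -0.0505  0.09  ]
screw 0.1 [-0.0008 -0.051   0.1   ]
screw 0.11 [-0.0008 -0.0516  0.11  ]
knob [ 0.14   -0.0887  0.06  ] drawer edge [ 0.1885 -0.241   0.1   ]
table edge corners [-0.1197 -0.2427  0.    ] [ 0.185  -0.2268  0.    ]
scene [-0.0009 -0.0507  0.0933] [-0.0029 -0.0517  0.0933]
side [-0.0009 -0.0506  0.0915] [ 0.0039 -0.052   0.0914]
```

>>> carry_out --moves '[{"jaw":0,"dx":0,"dy":0,"dz":0.05,"yaw":0},{"jaw":0,"dx":0,"dy":0,"dz":0.05,"yaw":0},{"jaw":0,"dx":0,"dy":0,"dz":0.05,"yaw":0},{"jaw":0,"dx":0,"dy":0,"dz":0.037,"yaw":0},{"jaw":0,"dx":0.005,"dy":0,"dz":0,"yaw":0},{"jaw":0,"dx":0.005,"dy":0,"dz":0,"yaw":0},{"jaw":0,"dx":0.003,"dy":0,"dz":0,"yaw":0},{"jaw":0,"dx":0,"dy":0,"dz":0,"yaw":0}]'

```text
t: 4.2
tool_pos: [0.4923, -0.3296, 0.0336]
orientation: [2.277, 2.16, 0.001]
force: [-0.3, -0.1, -0.1]
opening: 0.0002
gripper_force: 0.0
```

```bash
python3 - <<'E'
from h import *
st()
E
```

```text
t 4.2 clamp [ 0.0013 -0.1294  0.0336] toolx ang from clamp y (deg) 0.03 tz [ 0.002 -0.002 -1.   ] F [-0.3 -0.1 -0.1] op 0.00022307442199150763 q [-0.68  0.27  1.68  0.    1.19 -0.62]
```

>>> carry_out --moves '[{"jaw":0,"dx":0,"dy":-0.001,"dz":0.004,"yaw":0},{"jaw":0,"dx":0.002,"dy":0,"dz":0,"yaw":0},{"jaw":0,"dx":0.002,"dy":0,"dz":0,"yaw":0},{"jaw":0,"dx":0,"dy":0,"dz":0,"yaw":0}]'

```text
t: 4.7
tool_pos: [0.4903, -0.325, 0.0276]
orientation: [-2.279, -2.162, 0.0]
force: [-0.0, 0.4, 0.4]
opening: 0.0006
gripper_force: 0.0
```

>>> carry_out --moves '[{"jaw":0,"dx":0.002,"dy":0,"dz":0,"yaw":0},{"jaw":0,"dx":0.002,"dy":0,"dz":0,"yaw":0},{"jaw":0,"dx":0,"dy":0,"dz":0,"yaw":0}]'

```text
t: 5.08
tool_pos: [0.4906, -0.321, 0.0276]
orientation: [-2.279, -2.162, -0.0]
force: [-0.1, -0.2, -0.1]
opening: 0.0008
gripper_force: 0.0
```

>>> carry_out --moves '[{"jaw":0,"dx":0.002,"dy":0,"dz":0,"yaw":0},{"jaw":0,"dx":0.0015,"dy":0,"dz":0,"yaw":0},{"jaw":0,"dx":0.0015,"dy":0,"dz":0,"yaw":0},{"jaw":0,"dx":0,"dy":0,"dz":0,"yaw":0}]'

```text
t: 5.58
tool_pos: [0.4909, -0.316, 0.0276]
orientation: [-2.279, -2.162, -0.0]
force: [0.8, 1.0, -0.3]
opening: 0.0006
gripper_force: 0.0
```

```bash
python3 - <<'E'
from h import *
st();m=camera_model('wrist');im=read_camera('wrist');np.savez('w2.npz',**m)
a=im[100:340,180:400];b=read_camera('side')[250:345,230:330]
A=cv2.resize(a,None,fx=2,fy=2);B=cv2.resize(b,None,fx=3.5,fy=3.5,interpolation=3)
c=np.zeros((480,800,3),np.uint8);c[:A.shape[0],:A.shape[1]]=A;c[:B.shape[0],445:445+B.shape[1]]=B
cv2.imwrite('pics/w2.png',c[:,:,::-1])
E
```

```text
t 5.575 clamp [-0.0009 -0.1159  0.0276] toolx ang from clamp y (deg) 0.01 tz [-0.  0. -1.] F [ 0.8  1.  -0.3] op 0.0005625548754718964 q [-0.66  0.26  1.71  0.    1.18 -0.61]
```

View pics/w2.png

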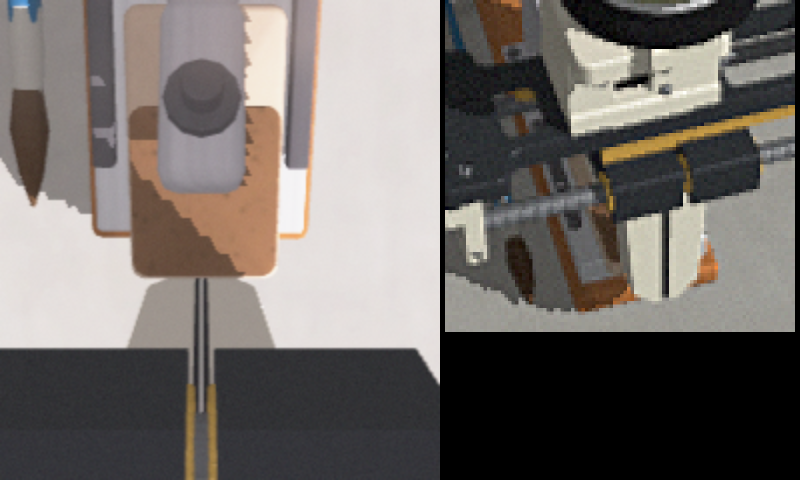

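The wrist crop shows the fingertips almost at the tile's outer edge (image row ~238), square and centred. Pushing on.

>>> carry_out --moves '[{"jaw":0,"dx":0.0015,"dy":0,"dz":0,"yaw":0},{"jaw":0,"dx":0.0015,"dy":0,"dz":0,"yaw":0},{"jaw":0,"dx":0.001,"dy":0,"dz":0,"yaw":0},{"jaw":0,"dx":0,"dy":0,"dz":0,"yaw":0}]'

```text
t: 6.18
tool_pos: [0.4911, -0.312, 0.0276]
orientation: [-2.279, -2.162, -0.0]
force: [-0.0, 0.1, -0.1]
opening: 0.0005
gripper_force: 0.0
```

>>> carry_out --moves '[{"jaw":0,"dx":0.0015,"dy":0,"dz":0,"yaw":0},{"jaw":0,"dx":0.001,"dy":0,"dz":0,"yaw":0},{"jaw":0,"dx":0,"dy":0,"dz":0,"yaw":0}]'

```text
t: 6.55
tool_pos: [0.4912, -0.3096, 0.0277]
orientation: [2.279, 2.162, 0.0]
force: [0.2, -0.1, -0.0]
opening: 0.0002
gripper_force: 0.1
```

>>> carry_out --moves '[{"jaw":0,"dx":0.001,"dy":0,"dz":0,"yaw":0},{"jaw":0,"dx":0.001,"dy":0,"dz":0,"yaw":0},{"jaw":0,"dx":0,"dy":0,"dz":0,"yaw":0}]'

```text
t: 6.92
tool_pos: [0.4912, -0.3094, 0.0281]
orientation: [2.278, 2.16, -0.003]
force: [-2.4, -7.9, 0.8]
opening: 0.0007
gripper_force: 3.7
```

>>> carry_out --moves '[{"jaw":0,"dx":0.0005,"dy":0,"dz":0,"yaw":0},{"jaw":0,"dx":0,"dy":0,"dz":0,"yaw":0}]'

```text
t: 7.18
tool_pos: [0.4912, -0.3093, 0.0283]
orientation: [2.278, 2.159, -0.003]
force: [-2.7, -8.4, -0.3]
opening: 0.0003
gripper_force: 4.5
```

>>> carry_out --moves '[{"jaw":0,"dx":-0.003,"dy":0,"dz":0,"yaw":0},{"jaw":0,"dx":-0.01,"dy":0,"dz":0,"yaw":0},{"jaw":0,"dx":-0.01,"dy":0,"dz":0,"yaw":0},{"jaw":0,"dx":0,"dy":0,"dz":0,"yaw":0}]'

```text
t: 7.68
tool_pos: [0.4901, -0.331, 0.0276]
orientation: [2.28, 2.161, 0.0]
force: [-0.4, -0.4, 0.8]
opening: 0.0007
gripper_force: 0.0
```

```bash
python3 - <<'E'
from h import *
st();m=camera_model('wrist');im=read_camera('wrist');np.savez('w3.npz',**m)
cv2.imwrite('pics/w3full.png',im[:,:,::-1])
a=im[20:270,180:400]
A=cv2.resize(a,None,fx=2.4,fy=2.4,interpolation=3)
cv2.imwrite('pics/w3.png',A[:,:,::-1])
E
```

```text
t 7.675 clamp [-0.0009 -0.131   0.0276] toolx ang from clamp y (deg) -0.05 tz [ 0. -0. -1.] F [-0.4 -0.4  0.8] op 0.0007062812274831328 q [-0.68  0.28  1.68 -0.    1.18 -0.63]
```

View pics/w3.png

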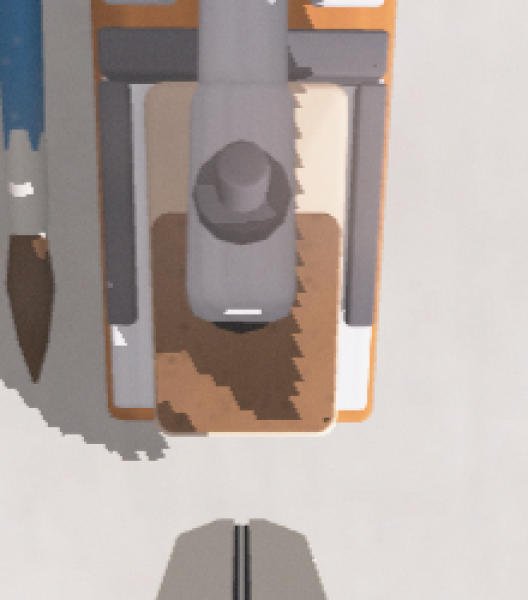

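The crop shows the tile's inner edge flush against the grey back stop (row ~82, across its full width) and square between the fences. Next is the handle.

>>> carry_out --moves '[{"jaw":0,"dx":-0.01,"dy":0,"dz":-0.04,"yaw":0},{"jaw":0,"dx":0,"dy":0.001,"dz":-0.06,"yaw":0},{"jaw":0,"dx":0,"dy":0,"dz":-0.06,"yaw":0},{"jaw":0,"dx":0.051,"dy":0,"dz":0,"yaw":0},{"jaw":0,"dx":0.052,"dy":0,"dz":0,"yaw":0},{"jaw":0,"dx":0.052,"dy":0,"dz":0,"yaw":0},{"jaw":0,"dx":0.052,"dy":0,"dz":0,"yaw":0},{"jaw":0,"dx":0,"dy":0,"dz":0,"yaw":0}]'

```text
t: 8.72
tool_pos: [0.5016, -0.13, 0.1877]
orientation: [-2.274, -2.166, -0.001]
force: [-0.2, -0.7, -0.5]
opening: 0.0003
gripper_force: 0.0
```

>>> carry_out --moves '[{"jaw":0,"dx":0,"dy":0,"dz":0.02,"yaw":0},{"jaw":0,"dx":0,"dy":0,"dz":0.02,"yaw":0},{"jaw":0,"dx":0,"dy":0,"dz":0,"yaw":0}]'

```text
t: 9.1
tool_pos: [0.5002, -0.1336, 0.1458]
orientation: [-2.278, -2.159, 0.003]
force: [0.3, -0.3, 0.7]
opening: 0.0003
gripper_force: 0.0
```

```bash
python3 - <<'E'
from h import *
st();m=camera_model('wrist');im=read_camera('wrist')
A=im;B=cv2.resize(read_camera('side')[150:345,200:330],None,fx=1.8,fy=1.8,interpolation=3)
c=np.zeros((420,800,3),np.uint8);c[:,:560]=A;c[:B.shape[0],562:562+B.shape[1]]=B
cv2.imwrite('pics/w4.png',c[:,:,::-1])
E
```

```text
t 9.1 clamp [-0.0013  0.0667  0.1458] toolx ang from clamp y (deg) -0.03 tz [-0.003  0.001 -1.   ] F [ 0.3 -0.3  0.7] op 0.0003303059017553753 q [-0.36 -0.04  1.8  -0.    1.39 -0.31]
```

View pics/w4.png

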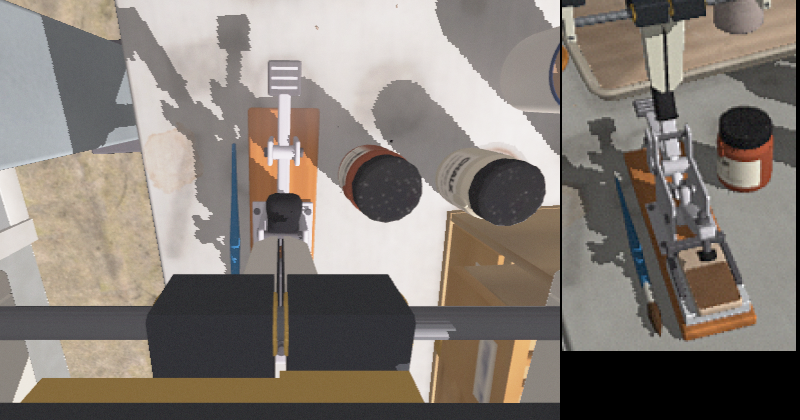

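The wrist view shows the fingers just behind the grip (284,205), and the paddle at (284,78). I'll start pressing along the handle's arc.

>>> carry_out --moves '[{"jaw":0,"dx":0.003,"dy":0.002,"dz":0.004,"yaw":0},{"jaw":0,"dx":0.003,"dy":0,"dz":0.004,"yaw":0},{"jaw":0,"dx":0.004,"dy":0,"dz":0.0025,"yaw":0},{"jaw":0,"dx":0.004,"dy":0,"dz":0.0025,"yaw":0},{"jaw":0,"dx":0,"dy":0,"dz":0,"yaw":0}]'

```text
t: 9.82
tool_pos: [0.5051, -0.1218, 0.1364]
orientation: [2.276, 2.158, -0.003]
force: [-3.9, -11.1, 8.6]
opening: 0.0003
gripper_force: 7.0
```

>>> carry_out --moves '[{"jaw":0,"dx":0.0055,"dy":0,"dz":0.0045,"yaw":0},{"jaw":0,"dx":0.005,"dy":0,"dz":0.005,"yaw":0},{"jaw":0,"dx":0,"dy":0,"dz":0,"yaw":0}]'

```text
t: 10.2
tool_pos: [0.5061, -0.1107, 0.1279]
orientation: [2.276, 2.158, -0.0]
force: [-5.2, -7.4, 16.4]
opening: 0.0008
gripper_force: 8.7
```

```bash
python3 -c "
from h import *
st()"
```

```text
t 10.2 clamp [0.0035 0.0899 0.1279] toolx ang from clamp y (deg) -0.0 tz [ 0.003 -0.004 -1.   ] F [-5.2 -7.4 16.4] op 0.0007999559516608573 q [-0.31 -0.03  1.83 -0.    1.35 -0.26]
```

>>> carry_out --moves '[{"jaw":0,"dx":0.0035,"dy":-0.001,"dz":0.001,"yaw":0},{"jaw":0,"dx":0,"dy":0,"dz":0,"yaw":0}]'

```text
t: 10.45
tool_pos: [0.5057, -0.1086, 0.1268]
orientation: [2.275, 2.156, -0.002]
force: [-1.1, -13.6, 9.7]
opening: 0.0004
gripper_force: 8.1
```

>>> carry_out --moves '[{"jaw":0,"dx":0.0025,"dy":-0.0005,"dz":0.0025,"yaw":0},{"jaw":0,"dx":0,"dy":0,"dz":0,"yaw":0}]'

```text
t: 10.7
tool_pos: [0.5057, -0.1061, 0.1244]
orientation: [2.274, 2.156, -0.001]
force: [-0.9, -12.6, 10.7]
opening: 0.0006
gripper_force: 8.1
```

```bash
cat >> h.py <<'E'
def hs(c=.0075):
    s=st();p=cl(s['tool_pos']);F=s['force'];y=p[1]+c-.043;z=p[2]-.067
    r=np.sqrt(y*y+z*z-.007**2);f=np.arctan2(z,y)-np.arctan2(.007,r);n=[-np.sin(f),np.cos(f)];t=[np.cos(f),np.sin(f)]
    Fy=F[1];print('phi',np.degrees(f).round(1),'r',r.round(4),'N',round(Fy*n[0]+F[2]*n[1],1),'T',round(Fy*t[0]+F[2]*t[1],1),'Fx',F[0].round(1))
E
python3 -c "
from h import *
hs()"
```

```text
t 10.7 clamp [0.0028 0.0945 0.1244] toolx ang from clamp y (deg) -0.04 tz [ 0.005 -0.006 -1.   ] F [ -0.9 -12.6  10.7] op 0.0005609754678128266 q [-0.3  -0.04  1.84 -0.    1.34 -0.25]
phi 39.3 r 0.082 N 16.2 T -2.9 Fx -0.9
```

>>> carry_out --moves '[{"jaw":0,"dx":0.003,"dy":-0.0005,"dz":0.0032,"yaw":0},{"jaw":0,"dx":0.0027,"dy":0,"dz":0.0034,"yaw":0},{"jaw":0,"dx":0,"dy":0,"dz":0,"yaw":0}]'

```text
t: 11.08
tool_pos: [0.5059, -0.1001, 0.118]
orientation: [2.274, 2.156, 0.001]
force: [0.3, -11.8, 10.8]
opening: 0.0006
gripper_force: 7.8
```

>>> carry_out --moves '[{"jaw":0,"dx":0.0025,"dy":0,"dz":0.0035,"yaw":0},{"jaw":0,"dx":0.0023,"dy":0,"dz":0.0036,"yaw":0},{"jaw":0,"dx":0,"dy":0,"dz":0,"yaw":0}]'

```text
t: 11.45
tool_pos: [0.5061, -0.0948, 0.1106]
orientation: [2.275, 2.156, 0.001]
force: [0.6, -9.5, 9.4]
opening: 0.0007
gripper_force: 6.4
```

```bash
python3 -c "
from h import *
hs()"
```

```text
t 11.45 clamp [0.0026 0.1058 0.1106] toolx ang from clamp y (deg) -0.02 tz [ 0.006 -0.005 -1.   ] F [ 0.6 -9.5  9.4] op 0.0007038549470810558 q [-0.28 -0.03  1.85 -0.    1.31 -0.23]
phi 27.0 r 0.0824 N 12.7 T -4.2 Fx 0.6
```

>>> carry_out --moves '[{"jaw":0,"dx":0.0014,"dy":0,"dz":0.0036,"yaw":0},{"jaw":0,"dx":0.0013,"dy":0,"dz":0.0036,"yaw":0},{"jaw":0,"dx":0,"dy":0,"dz":0,"yaw":0}]'

```text
t: 11.82
tool_pos: [0.5064, -0.0909, 0.1035]
orientation: [2.275, 2.158, 0.004]
force: [0.9, -2.8, 11.3]
opening: 0.0003
gripper_force: 6.0
```

>>> carry_out --moves '[{"jaw":0,"dx":0.0012,"dy":0,"dz":0.003,"yaw":0},{"jaw":0,"dx":0.001,"dy":0,"dz":0.003,"yaw":0},{"jaw":0,"dx":0,"dy":0,"dz":0,"yaw":0}]'

```text
t: 12.2
tool_pos: [0.5064, -0.0879, 0.097]
orientation: [2.276, 2.159, 0.005]
force: [1.5, -0.5, 8.2]
opening: 0.0002
gripper_force: 4.0
```

```bash
python3 -c "
from h import *
hs()"
```

```text
t 12.2 clamp [0.0025 0.1127 0.097 ] toolx ang from clamp y (deg) 0.01 tz [ 0.005 -0.001 -1.   ] F [ 1.5 -0.5  8.2] op 0.000219765324050046 q [-0.27 -0.01  1.87  0.    1.28 -0.22]
phi 16.4 r 0.0826 N 8.0 T 1.8 Fx 1.5
```

Force is dying away. Continuing in small steps to feel for over-centre.

>>> carry_out --moves '[{"jaw":0,"dx":0.0012,"dy":0,"dz":0.003,"yaw":0},{"jaw":0,"dx":0,"dy":0,"dz":0,"yaw":0}]'

```text
t: 12.45
tool_pos: [0.5062, -0.0865, 0.0935]
orientation: [2.276, 2.159, 0.004]
force: [3.3, 0.2, 5.4]
opening: 0.0006
gripper_force: 2.4
```

>>> carry_out --moves '[{"jaw":0,"dx":0.001,"dy":0,"dz":0.003,"yaw":0},{"jaw":0,"dx":0,"dy":0,"dz":0,"yaw":0}]'

```text
t: 12.7
tool_pos: [0.5046, -0.0852, 0.0892]
orientation: [2.278, 2.162, 0.001]
force: [1.0, -0.1, 0.2]
opening: 0.0003
gripper_force: 0.6
```

>>> carry_out --moves '[{"jaw":0,"dx":0.0008,"dy":0,"dz":0.002,"yaw":0},{"jaw":0,"dx":0,"dy":0,"dz":0,"yaw":0}]'

```text
t: 12.95
tool_pos: [0.5033, -0.0843, 0.0859]
orientation: [-2.278, -2.161, 0.002]
force: [-0.6, 0.4, -0.5]
opening: 0.0007
gripper_force: 0.0
```

>>> carry_out --moves '[{"jaw":0,"dx":0,"dy":0,"dz":0.0015,"yaw":0},{"jaw":0,"dx":0,"dy":0,"dz":0,"yaw":0}]'

```text
t: 13.2
tool_pos: [0.5039, -0.0845, 0.0852]
orientation: [-2.279, -2.161, 0.0]
force: [-1.7, 0.5, 2.6]
opening: 0.0005
gripper_force: 1.0
```

>>> carry_out --moves '[{"jaw":0,"dx":0,"dy":0,"dz":0.0015,"yaw":0},{"jaw":0,"dx":0,"dy":0,"dz":0,"yaw":0}]'

```text
t: 13.45
tool_pos: [0.5043, -0.0846, 0.0848]
orientation: [2.279, 2.162, 0.0]
force: [-4.6, 1.2, 11.2]
opening: 0.0004
gripper_force: 5.5
```

The handle is locked: the push died away, it dropped, and there's a firm stop at z ≈ 85 mm. I'll take the hand off and look.

>>> carry_out --moves '[{"jaw":0,"dx":0,"dy":0,"dz":-0.005,"yaw":0},{"jaw":0,"dx":0,"dy":0,"dz":-0.03,"yaw":0},{"jaw":0,"dx":-0.02,"dy":0,"dz":-0.04,"yaw":0},{"jaw":0,"dx":0,"dy":0,"dz":0,"yaw":0},{"jaw":0,"dx":0,"dy":0,"dz":0,"yaw":0}]'

```text
t: 14.08
tool_pos: [0.5029, -0.1046, 0.1582]
orientation: [-2.28, -2.161, 0.0]
force: [-0.4, 0.4, -1.4]
opening: 0.0006
gripper_force: 0.0
```

```bash
python3 - <<'E'
from h import *
st();m=camera_model('wrist');im=read_camera('wrist');np.savez('w5.npz',**m)
A=im;B=cv2.resize(read_camera('side')[150:345,200:330],None,fx=1.8,fy=1.8,interpolation=3)
c=np.zeros((420,800,3),np.uint8);c[:,:560]=A;c[:B.shape[0],562:562+B.shape[1]]=B
cv2.imwrite('pics/w5.png',c[:,:,::-1])
E
```

```text
t 14.075 clamp [-1.000e-04  9.590e-02  1.582e-01] toolx ang from clamp y (deg) -0.03 tz [-0.  0. -1.] F [-0.4  0.4 -1.4] op 0.0006463717410730703 q [-0.3  -0.07  1.8   0.    1.41 -0.25]
```

View pics/w5.png

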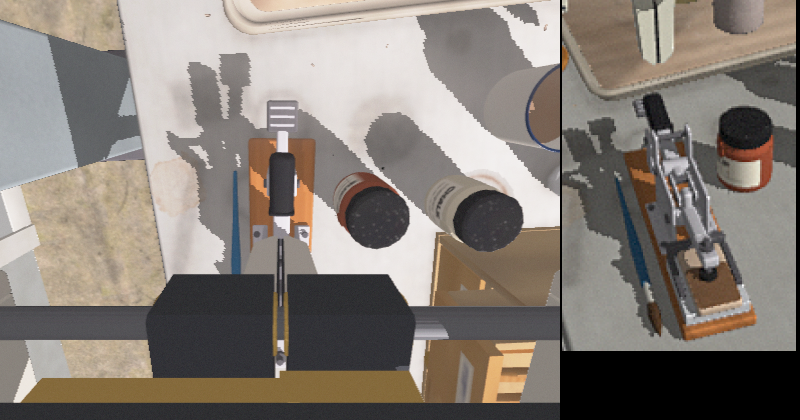

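The picture shows the handle lying level with the hand off, the jaw down on the tile, and the paddle at (268–298, 101–132).

```bash
python3 - <<'E'
from h import *
m=dict(np.load('w5.npz'))
for p in((268,101),(298,101),(268,132),(283,116)):print(p,cl(onz('wrist',p,.05,m)).round(4))
E
```

```text
(268, 101) [-0.0103  0.1793  0.05  ]
(298, 101) [0.0144 0.1793 0.05  ]
(268, 132) [-0.0106  0.1544  0.05  ]
(283, 116) [0.0021 0.1674 0.05  ]
```

>>> carry_out --moves '[{"jaw":0,"dx":0.04,"dy":0.002,"dz":0,"yaw":0},{"jaw":0,"dx":0.035,"dy":0,"dz":0,"yaw":0},{"jaw":0,"dx":0,"dy":0,"dz":0.045,"yaw":0},{"jaw":0,"dx":0,"dy":0,"dz":0.045,"yaw":0},{"jaw":0,"dx":0,"dy":0,"dz":0.01,"yaw":0},{"jaw":0,"dx":0,"dy":0,"dz":0,"yaw":0}]'

```text
t: 14.92
tool_pos: [0.5083, -0.0296, 0.0582]
orientation: [-2.278, -2.161, 0.002]
force: [0.1, -0.1, 0.1]
opening: 0.0006
gripper_force: 0.0
```

>>> carry_out --moves '[{"jaw":0,"dx":0,"dy":0,"dz":0.003,"yaw":0},{"jaw":0,"dx":0,"dy":0,"dz":0.003,"yaw":0},{"jaw":0,"dx":0,"dy":0,"dz":0.003,"yaw":0},{"jaw":0,"dx":0,"dy":0,"dz":0,"yaw":0}]'

```text
t: 15.42
tool_pos: [0.5092, -0.0299, 0.0499]
orientation: [2.279, 2.162, 0.0]
force: [-0.1, 0.8, 0.3]
opening: 0.0008
gripper_force: 0.0
```

>>> carry_out --moves '[{"jaw":0,"dx":0,"dy":0,"dz":0.003,"yaw":0},{"jaw":0,"dx":0,"dy":0,"dz":0.003,"yaw":0},{"jaw":0,"dx":0,"dy":0,"dz":0,"yaw":0}]'

```text
t: 15.8
tool_pos: [0.5092, -0.0299, 0.0436]
orientation: [2.279, 2.162, 0.0]
force: [0.4, -1.1, 1.9]
opening: 0.0004
gripper_force: 0.9
```

>>> carry_out --moves '[{"jaw":0,"dx":0,"dy":0,"dz":0.002,"yaw":0},{"jaw":0,"dx":0,"dy":0,"dz":0.002,"yaw":0},{"jaw":0,"dx":0,"dy":0,"dz":0,"yaw":0}]'

```text
t: 16.18
tool_pos: [0.5091, -0.0298, 0.0396]
orientation: [2.28, 2.162, 0.0]
force: [0.4, -0.1, 2.0]
opening: 0.0005
gripper_force: 1.0
```

>>> carry_out --moves '[{"jaw":0,"dx":0,"dy":0,"dz":0.002,"yaw":0},{"jaw":0,"dx":0,"dy":0,"dz":0.001,"yaw":0},{"jaw":0,"dx":0,"dy":0,"dz":0,"yaw":0}]'

```text
t: 16.55
tool_pos: [0.5094, -0.0301, 0.0374]
orientation: [2.279, 2.161, 0.0]
force: [-2.4, -2.7, 9.1]
opening: 0.0004
gripper_force: 4.1
```

Nose has reached the handle; a little further.

>>> carry_out --moves '[{"jaw":0,"dx":0,"dy":0,"dz":0.001,"yaw":0},{"jaw":0,"dx":0,"dy":0,"dz":0,"yaw":0}]'

```text
t: 16.8
tool_pos: [0.5093, -0.0301, 0.0362]
orientation: [2.279, 2.161, -0.0]
force: [0.1, -0.9, 3.4]
opening: 0.0005
gripper_force: 1.3
```

>>> carry_out --moves '[{"jaw":0,"dx":0,"dy":0,"dz":0.001,"yaw":0},{"jaw":0,"dx":0,"dy":0,"dz":0,"yaw":0}]'

```text
t: 17.05
tool_pos: [0.5091, -0.0297, 0.0346]
orientation: [-2.279, -2.162, -0.0]
force: [1.1, -0.8, 2.6]
opening: 0.0002
gripper_force: 1.1
```

>>> carry_out --moves '[{"jaw":0,"dx":0,"dy":0,"dz":0.0015,"yaw":0},{"jaw":0,"dx":0,"dy":0,"dz":0.0015,"yaw":0},{"jaw":0,"dx":0,"dy":0,"dz":0,"yaw":0}]'

```text
t: 17.42
tool_pos: [0.509, -0.0297, 0.0315]
orientation: [-2.279, -2.162, 0.0]
force: [0.2, -0.4, 2.6]
opening: 0.0002
gripper_force: 1.2
```

>>> carry_out --moves '[{"jaw":0,"dx":0,"dy":0,"dz":-0.01,"yaw":0},{"jaw":0,"dx":0,"dy":0,"dz":-0.02,"yaw":0},{"jaw":0,"dx":0.03,"dy":0,"dz":-0.05,"yaw":0},{"jaw":0,"dx":0.05,"dy":0,"dz":-0.05,"yaw":0},{"jaw":0,"dx":0,"dy":0,"dz":-0.03,"yaw":0},{"jaw":0,"dx":0,"dy":0,"dz":0,"yaw":0}]'

```text
t: 18.18
tool_pos: [0.5146, 0.0449, 0.1893]
orientation: [2.276, 2.161, 0.006]
force: [0.3, -0.8, -0.2]
opening: 0.0002
gripper_force: 0.0
```

```bash
python3 - <<'E'
from h import *
st()
f=lambda n,a,b,c,d:cv2.resize(read_camera(n)[a:b,c:d],None,fx=3.4,fy=3.4,interpolation=3)
A=f('scene',180,290,235,350);B=f('side',175,345,215,330)
c=np.zeros((578,790,3),np.uint8);c[:A.shape[0],:A.shape[1]]=A;c[:B.shape[0],395:395+B.shape[1]]=B
cv2.imwrite('pics/w6.png',c[:,:,::-1])
E
```

```text
t 18.175 clamp [0.0037 0.2457 0.1893] toolx ang from clamp y (deg) 0.07 tz [ 0.005  0.    -1.   ] F [ 0.3 -0.8 -0.2] op 0.00020563698837481866 q [-0.01 -0.09  1.76  0.    1.46  0.04]
```

View pics/w6.png

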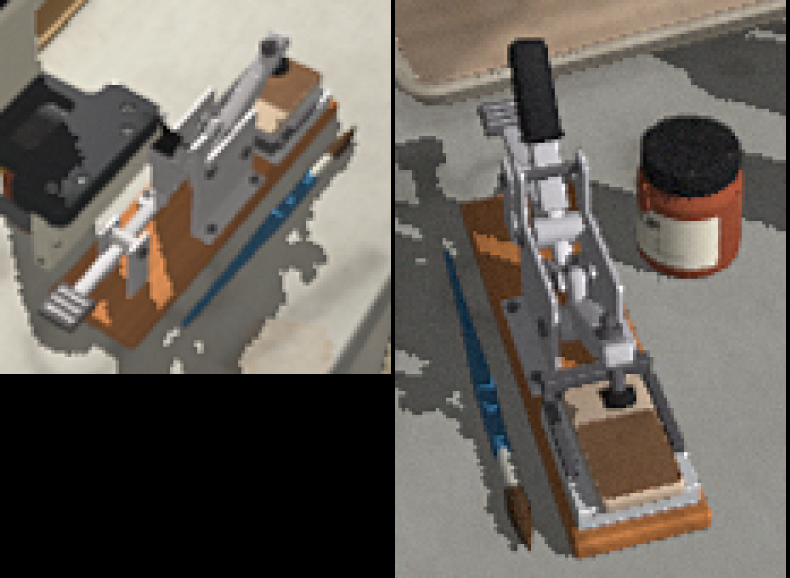

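```bash
python3 - <<'E'
from h import *
sd=lambda u,v:(215+(u-395)/3.4,175+v/3.4)
for p in((603,499),(684,477),(565,390)):print(cl(onz('side',sd(*p),.033)).round(4))
E
```

```text
[-0.0179 -0.0989  0.033 ]
[ 0.0204 -0.0977  0.033 ]
[-0.0168 -0.031   0.033 ]
```

Handle and jaw are up, and the jar and brush are untouched. I'll check numerically, from the earlier wrist pose, that the tile is still flush.

>>> carry_out --moves '[{"jaw":0,"dx":-0.054,"dy":-0.002,"dz":0,"yaw":0},{"jaw":0,"dx":-0.054,"dy":-0.002,"dz":0,"yaw":0},{"jaw":0,"dx":-0.054,"dy":0,"dz":0,"yaw":0},{"jaw":0,"dx":-0.054,"dy":0,"dz":0,"yaw":0},{"jaw":0,"dx":-0.054,"dy":0,"dz":0,"yaw":0},{"jaw":0,"dx":-0.054,"dy":0,"dz":0,"yaw":0},{"jaw":0,"dx":-0.054,"dy":0,"dz":0,"yaw":0},{"jaw":0,"dx":-0.008,"dy":0,"dz":0,"yaw":0}]'

```text
t: 19.27
tool_pos: [0.4862, -0.3437, 0.1832]
orientation: [-2.282, -2.154, 0.002]
force: [0.7, 0.6, -0.1]
opening: 0.0005
gripper_force: 0.0
```

>>> carry_out --moves '[{"jaw":0,"dx":0,"dy":0,"dz":0.054,"yaw":0},{"jaw":0,"dx":0,"dy":0,"dz":0.054,"yaw":0},{"jaw":0,"dx":0,"dy":0,"dz":0.053,"yaw":0},{"jaw":0,"dx":0,"dy":0,"dz":0,"yaw":0},{"jaw":0,"dx":0,"dy":0,"dz":0,"yaw":0}]'

```text
t: 19.9
tool_pos: [0.489, -0.3409, 0.0262]
orientation: [2.279, 2.162, 0.0]
force: [0.3, 0.2, 0.3]
opening: 0.0005
gripper_force: 0.0
```

```bash
python3 - <<'E'
from h import *
np.set_printoptions(linewidth=200)
st();m=camera_model('wrist');im=read_camera('wrist');np.savez('w7.npz',**m)
cv2.imwrite('pics/w7full.png',im[:,:,::-1])
old=cv2.imread('pics/w3full.png')[:,:,::-1];mo=dict(np.load('w3.npz'))
def px(m,c):
    V=np.array(m['view']);K=np.array(m['camera_matrix']);p=V[:3,:3]@wo(c)+V[:3,3];q=K@(p*[1,-1,-1]);return (q[:2]/q[2]).round(1)
for nm,i,mm in(('old',old,mo),('new',im,m)):
    print(nm,'stop bottom edge px',px(mm,(0,-.03,.033)),'seated outer px',px(mm,(0,-.102,.033)))
    for c in(247,318):print(c,'inner rows46-62',i[46:63,c-1:c+2].mean((1,2)).astype(int))
    for c in(255,310):print(c,'outer rows190-206',i[190:207,c-1:c+2].mean((1,2)).astype(int))
E
```

```text
t 19.9 clamp [-0.0014 -0.1409  0.0262] toolx ang from clamp y (deg) 0.01 tz [ 0. -0. -1.] F [0.3 0.2 0.3] op 0.00045980542796967427 q [-0.69  0.29  1.67  0.    1.18 -0.64]
old stop bottom edge px [282.4  57.5] seated outer px [282.4 205.7]
247 inner rows46-62 [ 86  86  89  83  79  73  72  77 120 136 139 141 141 141 141 142 140]
318 inner rows46-62 [142 141 142 143 146 136 122 124 137 175 203 215 222 223 223 223 224]
255 outer rows190-206 [128 128  78  75  74  74  74  76  80  81 121 156 221 221 220 220 220]
310 outer rows190-206 [139 137 138 137 136 137 137 135 134 144 224 234 222 221 222 222 220]
new stop bottom edge px [283.8  33. ] seated outer px [283.5 188. ]
247 inner rows46-62 [139 141 140 139 139 139 139 139 139 139 140 139 137 140 138 139 139]
318 inner rows46-62 [229 230 231 230 230 230 229 230 230 229 230 229 229 228 229 228 228]
255 outer rows190-206 [219 221 219 220 221 221 220 221 221 221 221 222 221 221 222 221 221]
310 outer rows190-206 [221 220 220 219 221 219 220 220 220 219 220 219 220 219 219 220 221]
```

```bash
python3 - <<'E'
from h import *
np.set_printoptions(linewidth=200)
for nm,a,b,o in(('old',46,64,192),('new',20,40,172)):
    i=cv2.imread('pics/%sfull.png'%('w3' if nm=='old' else 'w7'));m=dict(np.load('w3.npz' if nm=='old' else 'w7.npz'))
    for c in(247,250,256,316,318):print(nm,c,'in',a,i[a:b,c-1:c+2].mean((1,2)).astype(int))
    for c in(258,308):
        v=i[o:o+20,c-1:c+2].mean((1,2));k=o+np.argmax(np.diff(v));print(nm,c,'outer row',k,cl(onz('wrist',(c,k+.5),.033,m)).round(4))
E
```

```text
old 247 in 46 [ 86  86  89  83  79  73  72  77 120 136 139 141 141 141 141 142 140 139]
old 250 in 46 [ 88  88  86  83  81  75  74  80 133 137 139 141 140 142 142 140 140 140]
old 256 in 46 [ 88  88  88  85  79  75  77  80 136 137 140 140 142 142 141 142 140 141]
old 316 in 46 [141 141 141 143 146 135 124 124 149 180 199 214 220 220 220 220 222 221]
old 318 in 46 [142 141 142 143 146 136 122 124 137 175 203 215 222 223 223 223 224 225]
old 258 outer row 201 [-0.0128 -0.0997  0.033 ]
old 308 outer row 199 [ 0.0134 -0.0986  0.033 ]
new 247 in 20 [ 86  85  85  81  76  71  68  68  69  84 131 140 140 142 142 142 142 142 141 141]
new 250 in 20 [ 86  85  85  80  78  72  68  67  68  98 135 139 140 142 141 141 141 141 141 142]
new 256 in 20 [ 86  85  85  82  78  71  69  67  70  98 136 140 141 142 142 141 142 140 141 142]
new 316 in 20 [137 136 138 137 141 142 115 112 112 121 160 193 211 224 223 224 223 222 223 223]
new 318 in 20 [137 137 138 139 142 141 116 111 112 120 160 194 210 223 224 224 223 224 225 225]
new 258 outer row 181 [-0.013  -0.0985  0.033 ]
new 308 outer row 181 [ 0.0125 -0.0986  0.033 ]
```

>>> carry_out --moves '[{"jaw":0,"dx":-0.02,"dy":0,"dz":-0.05,"yaw":0},{"jaw":0,"dx":0,"dy":0,"dz":-0.06,"yaw":0},{"jaw":0,"dx":0,"dy":0,"dz":-0.05,"yaw":0},{"jaw":0,"dx":0,"dy":0,"dz":0,"yaw":0}]'

```text
t: 20.45
tool_pos: [0.4911, -0.364, 0.1951]
orientation: [2.268, 2.151, 0.002]
force: [0.4, 1.1, -0.6]
opening: 0.0007
gripper_force: 0.0
```

```bash
python3 -c "
from plant import *
print(close_job())"
```

```text
the job is handed in; nothing more can be done
None
```

The job is handed in at about 20 s: the tile was pushed flush, clamped hands-off and released, and measured still flush and square afterwards; the highest force I read was about 19 N, and the jar and brush weren't touched.

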